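# Drive the stuck follower out of a clay extruder barrel

### The job

The white follower is stuck in the steel extruder barrel clamped on the bench. Take the wooden rammer from its rest and use it, not the gripper, to drive the follower out of the far end into the catch tray, pushing the rammer fully home so that its handle comes up against the barrel; leave it there. Leave everything else on the bench where it is.

Things in the scene. Friction and masses are not known exactly. Their poses are not given: they have to be found in the camera images.
- rammer_grip (a point): Wooden rammer, loose, 155 mm long, 160 g: round shaft 34 mm thick, 130 mm long, front 6 mm tapered to 24 mm; round mushroom handle 76 mm across, 25 mm thick at the rear (too wide to grip across). This point: on the shaft's axis at the balance point, 95 mm behind the tip face, 35 mm ahead of the handle. y axis: along the rammer from handle to tip. Starts level, axis 58 mm above the table.
- rammer_tip (a point): Centre of the rammer's tip face; axes as rammer_grip. Let go when about 75 mm deep in the barrel, the rammer stays in the bore (3 mm clearance all round) but its handle may sag by 5 to 10 mm.
- rammer_back (a point): Centre of the flat rear face of the rammer's handle, 60 mm behind rammer_grip; axes as rammer_grip.
- rest: Fixed wooden rest that holds the rammer at the start; origin on the table under rammer_grip, y axis along the rammer. Board 8 mm thick; a fork under the shaft 49 to 61 mm ahead of the origin, 46 mm high, 56 mm wide; two blocks under the handle, 29 mm high. Between fork and handle the shaft is free on both sides and below.
- barrel_mouth (a point): Centre of the open entry end of the steel extruder barrel: a level round tube 120 mm long, 49 mm outside, 40 mm bore, axis 55 mm above the table, fixed. y axis: along the bore from the entry to the far end; z up. Nothing stands in front of the entry. When the handle stands against this end, the rammer's tip sticks 10 mm out of the far end.
- cradle: Fixed wooden cradle that clamps the barrel; origin on the table under the barrel's middle, axes as barrel_mouth. Board 130 mm wide, 8 mm thick, starting level with the entry; side blocks 94 mm wide across and 58 mm high, beginning 17 mm past the entry, with flat straps over the barrel up to 83 mm high.
- barrel_exit (a point): Centre of the open far end of the barrel, 120 mm along the bore from barrel_mouth; same axes.
- tray_floor (a point): Centre of the floor of the open catch tray at the barrel's far end; axes as barrel_mouth. Floor 30 mm above the table (5 mm below the bottom of the bore), 118 mm wide inside (x), from 2 mm past the barrel's end to a wall 72 mm beyond this point (y); walls 15 mm above the floor.
- follower_center (a point): Centre of the follower: a loose white nylon cylinder, 37 mm thick, 60 mm long, 70 g, lying in the bore (y along it), centre 75 to 95 mm past the entry. A spring shoe in the bore's floor, 85 mm past the entry, grips it: 8 to 15 N to slide it until its rear end has passed the shoe; then it slides easily, out onto the tray. The shoe does not stop the rammer.
- follower: The same follower; origin at its centre.
- rammer: The same rammer; origin at rammer_grip.
- jar0: Bystander: closed glaze jar, 68 mm across, 105 mm tall, standing loose on the table; origin at the centre of its underside. Leave it alone.
- jar1: Bystander: closed glaze jar, 68 mm across, 105 mm tall, standing loose on the table; origin at the centre of its underside. Leave it alone.
- jar2: Bystander: closed glaze jar, 68 mm across, 105 mm tall, standing loose on the table; origin at the centre of its underside. Leave it alone.
- sprayer: Bystander: round plastic bottle, 72 mm across, 170 mm tall, standing loose on the table; origin at the centre of its underside. Leave it alone.
- bowl: Bystander: open clay bowl, 110 mm across the rim, 45 mm tall, standing loose on the table; origin at the centre of its underside. Leave it alone.
- beaker: Bystander: dark open beaker, 72 mm across, 80 mm tall, standing loose on the table; origin at the centre of its underside. Leave it alone.
- brush: Bystander: a brush lying on the table, about 200 mm long along its x axis; origin under it. Leave it alone.
- bat: Bystander: plaster slab 100 x 70 x 15 mm, standing loose on the table; origin at the centre of its underside. Leave it alone.
There are look-alikes about, which are no part of the job. Leave any red or turquoise look-alike of the rammer alone.

How it is judged:
By the outcome, as a careful person would: the job done as asked, in the order asked, and still so for the second after the job is handed in, with the robot touching nothing.
It also fails if it takes over 61 s, if anything falls off the work surface, if the arm or the gripper's body presses on something with over 40 N, if the wrist force passes 120 N, or if a joint passes its speed limit or range.

### The arm

A 6-joint arm with a two-finger parallel gripper is mounted at the origin on the work surface. World frame = base frame: x ahead of the robot, y to its left, z up, the work surface at z = 0. Lengths are in mm, angles in rad, forces in N, time in s.
With the tool pointing down it reaches from about 300 to 775 mm from the base axis. Payload 14.6 kg.
Tool frame: the origin (TCP) lies at the very end of the fingers, on their centre line; the grasp point (between the pads) lies 19 mm behind it; z points along the fingers, y is the line along which they close (so a half turn about z gives the same grasp; the last joint's range is limited). The gripper opens to 94 mm and grips with 3 to 60 N. Pads are 16 mm wide; open, the fingers measure 119 mm over their backs; the gripper's body (75 mm by 177 mm) begins 78 mm behind the grasp point.
Start: joints at [-1.215, 0.3, 1.521, -0, 1.321, -0.067], TCP at [225.666, -501.562, 205.446] pointing down, gripper open.
Joint ranges: [-3.03, 3.03], [-0.79, 2.21], [0.23, 2.52], [-1.04, 4.18], [0, 3.07], [-2.55, 2.55]. Speed limits (rad/s): [2.22, 2.22, 2.57, 3.14, 3.14, 3.14].

### API

Orientations are given as [roll, pitch, yaw] about the fixed x, y, z axes, in that order (R = Rz(yaw) Ry(pitch) Rx(roll)).
In Python, from cell import manip, optics gives the robot as it stands.
- The arm moves only by the shell command python3 -m crank 'ROWS' [FORCE]. ROWS is JSON, a list of rows, each a list of 7 numbers: the opening in per cent of the stroke, from 0 (shut) to 100 (fully open), then the shift along the tool's x, y, z in mm, then the turn, a rotation vector about the tool's x, y, z in rad. A call has 1 to 10 rows; each row is the pose to reach, as a shift and turn from the pose commanded when the call began, along the tool's axes at that moment; what a row does not reach only later rows make up. A row lasts 1/10 s, in which the tool goes at most 50 mm and 8.59 degrees, less where a joint would pass 70% of its speed; a pose out of reach is approached as far as the arm can. A call with a gripper value outside its range is refused whole. The fingers move at their own pace and stop on an object; FORCE is the grip in N (left out, the last holds). Time passes only in rows, so rows that repeat a pose let the fingers close. It gives the time, the measured TCP pose, the force, the opening and the grip force at its end, in the units of the state.
- manip.read_state(): the state, without advancing time (a new reading comes with each control period).
- optics.camera(name): name is "scene" or "top" or "wrist"; returns (picture, depth): 400x640x3 uint8, red, green, blue; 400x640 float32, mm along the optical axis (not along the pixel's ray), 0 where there is no reading.
- optics.calibration(name): a dict with "camera_matrix" (3x3 intrinsics, pixels), "R" (3x3) and "t" (3): a world point X has camera coordinates R X + t. Camera axes: x right, y down, z forward; pixel columns grow to the right and rows downward; lengths in mm; the calibration is good to about 2 mm. A picture is of the moment at which its call begins: read the wrist's pose just before it. calibration takes no time and is no camera call; for the wrist camera it gives the pose at the moment of the call.
- manip.sign_off(): hands the job in; it is judged then, once.
The state is a dict: "clock": time; "joints": joint angles; "qd": joint speeds; "effort": joint torques, N m; "eef_pos": TCP position; "eef_rot": TCP orientation; "wrist_force": force on the tool from outside, world axes, zero at the start; "moment": the same for the moment, N m; "finger_gap": finger opening in mm; "finger_force": force on a finger pad.
Only numpy, scipy, OpenCV 4.12 (cv2) and the standard library are available. Lean on these libraries where they do the work, as an engineer would, in place of code of your own. Each camera call takes 0.05 s, during which the arm holds its last target. There are 200 camera calls.

## Working session

There is one attempt and no reset: what is moved stays moved. The work goes in short steps, Python scripts to look and compute and a shell command to move; the robot and the scene stay as the last step left them, time stands still between calls to the robot, and variables do not carry over. Pictures are saved under pics/ and viewed, at most 12 in all, crops included, and the job is handed in when it is done.

```bash
mkdir -p pics; ls; python3 - <<'E'
from cell import manip, optics
import cv2,numpy as np
s=manip.read_state();print(s)
for n in("scene","top"):
    p,d=optics.camera(n);c=optics.calibration(n)
    cv2.imwrite(f"pics/{n}0.png",p[:,:,::-1]);np.savez(f"{n}0.npz",p=p,d=d,K=c["camera_matrix"],R=c["R"],t=c["t"])
    print(n,c)
E
```

```text
pics
{'clock': 0.0, 'joints': array([-1.21460169e+00,  3.00460514e-01,  1.52160436e+00, -2.04016830e-06,
        1.32067575e+00, -6.65830648e-02]), 'qd': array([-0.00115709, -0.00165316, -0.00107135,  0.00136881, -0.00090773,
       -0.00078927]), 'effort': array([-3.07143000e-04, -5.31807518e+01, -3.52734876e+01,  7.08905468e-02,
        2.45118613e-02, -8.67031895e-05]), 'eef_pos': array([ 225.57460892, -501.32151548,  204.88228448]), 'eef_rot': array([-3.14044710e+00, -7.44069458e-05,  4.22778161e-01]), 'wrist_force': array([-0.30191312, -0.1524432 , -0.20398936]), 'moment': array([-0.0472053 , -0.06245352,  0.02530991]), 'finger_force': 0.0, 'finger_gap': 94.00192927729374}
scene {'camera_matrix': array([[426.37891943,   0.        , 320.02277381],
       [  0.        , 426.37891943, 193.87254837],
       [  0.        ,   0.        ,   1.        ]]), 'R': array([[-0.68993071,  0.72383506, -0.00764316],
       [ 0.38257545,  0.35565146, -0.85272977],
       [-0.6145174 , -0.59124854, -0.52229639]]), 't': array([ 388.65249382, -125.63660172, 1637.01554867])}
top {'camera_matrix': array([[501.12788992,   0.        , 326.8226935 ],
       [  0.        , 501.12788992, 202.62929246],
       [  0.        ,   0.        ,   1.        ]]), 'R': array([[-0.06218333, -0.99805685, -0.00396974],
       [-0.97607527,  0.06164313, -0.20851184],
       [ 0.20835138, -0.0090912 , -0.97801179]]), 't': array([ -20.10280957,  533.80654919, 1883.80701184])}
```

View pics/scene0.png

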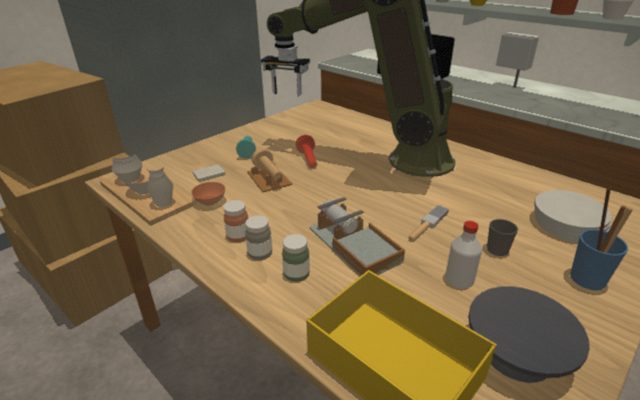

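View pics/top0.png

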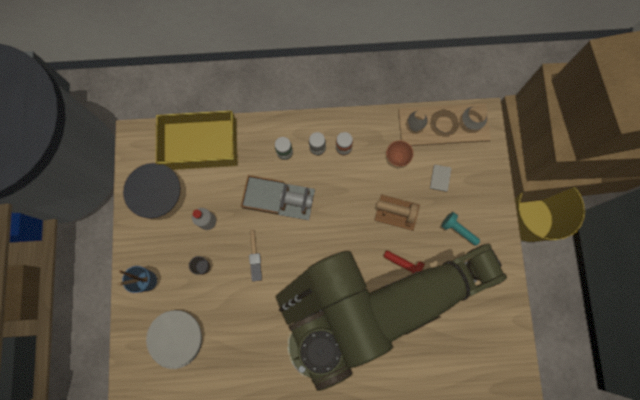

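Top view: the rammer on its rest is at (398,209), the barrel at (298,198) and the tray at (263,195). The rammer candidates are the wooden one at top (398,209), the red one at (403,261) and the turquoise one at (460,228). Only the wooden one lies on a fork rest, so it should be the right one. I'll confirm that in one crop.

```bash
python3 - <<'E'
import cv2,numpy as np
a=cv2.imread("pics/top0.png")[170:250,235:435];b=cv2.imread("pics/scene0.png")[130:280,225:415]
a=cv2.resize(a,(640,256),interpolation=cv2.INTER_CUBIC);b=cv2.resize(b,(430,340),interpolation=cv2.INTER_CUBIC)
o=np.zeros((600,640,3),np.uint8);o[:256]=a;o[258:598,:430]=b
cv2.imwrite("pics/crop1.png",o)
E
```

```text
(no output)
```

View pics/crop1.png

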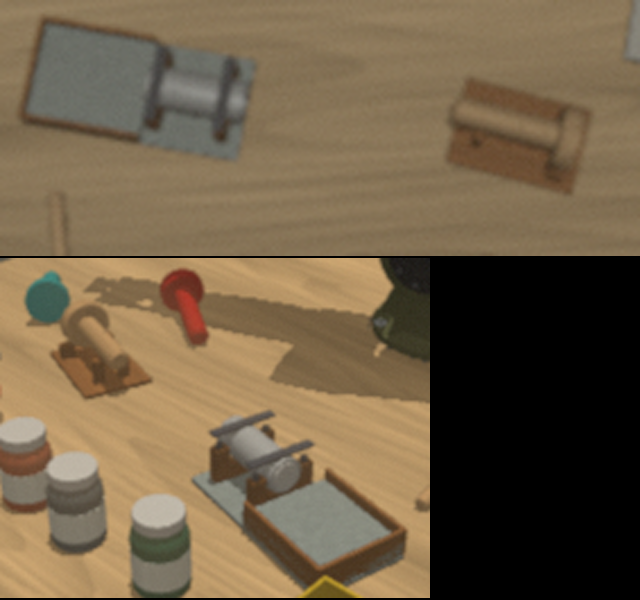

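The crop shows the wooden rammer with its handle at crop (572,138) and its tip at (455,112), so it points toward the barrel. The barrel entry is at crop (243,105), with the tray on its far left side. I'll do a coarse measurement from the depth images.

```bash
cat > h.py <<'E'
import numpy as np,cv2
from scipy.spatial.transform import Rotation as Ro
def cloud(d,K,R,t):
    v,u=np.mgrid[:d.shape[0],:d.shape[1]]
    c=np.stack([(u-K[0,2])/K[0,0]*d,(v-K[1,2])/K[1,1]*d,d],-1)
    return (c-t)@R
def ray(px,z,K,R,t):
    c=np.linalg.inv(K)@[px[0],px[1],1]; w=R.T@c; o=-R.T@t
    return o+w*(z-o[2])/w[2]
def line(P):
    m=P[:,:2].mean(0);u=np.linalg.svd(P[:,:2]-m)[2][0];return m,u*np.sign(u[1])
E
python3 - <<'E'
from h import *
for n,boxes in(("top",{"ram":(370,190,425,235),"bar":(278,180,320,220)}),("scene",{"ram":(240,145,295,192),"bar":(305,192,370,240)})):
    z=np.load(n+"0.npz");W=cloud(z["d"],z["K"],z["R"],z["t"]);W[z["d"]==0]=np.nan
    print(n,"plane z",np.nanmedian(W[210:215,330:360,2]) )
    for k,(a,b,c,e) in boxes.items():
        P=W[b:e,a:c].reshape(-1,3);P=P[P[:,2]>(48 if k=="ram" else 60)]
        m,u=line(P);s=(P[:,:2]-m)@u;l=(P[:,:2]-m)@[-u[1],u[0]]
        print(k,len(P),m,u,np.arctan2(u[1],u[0]),"z",np.percentile(P[:,2],[5,50,99]),"s",s.min(),s.max(),"l",l.min(),l.max())
        for b0 in np.arange(-90,100,15):
            q=abs(s-b0)<7.5
            if q.sum()>1:print("  %d n%d zmax %.0f l %.0f..%.0f ctr xy %s"%(b0,q.sum(),P[q,2].max(),l[q].min(),l[q].max(),np.round(m+u*b0)))
    
E
```

```text
top plane z 0.7954652729212399
ram 449 [ 484.39607728 -324.37868914] [0.35067673 0.93649657] 1.2125027027529813 z [ 59.14538678  74.23618199 102.54309219] s -65.72347467916453 89.23498563021873 l -41.10123693065618 34.13179968437353
  -60 n66 zmax 103 l -39..34 ctr xy [ 463. -381.]
  -45 n86 zmax 106 l -41..32 ctr xy [ 469. -367.]
  -30 n37 zmax 86 l -22..12 ctr xy [ 474. -352.]
  -15 n33 zmax 84 l -21..14 ctr xy [ 479. -338.]
  0 n33 zmax 84 l -18..14 ctr xy [ 484. -324.]
  15 n35 zmax 88 l -19..14 ctr xy [ 490. -310.]
  30 n35 zmax 83 l -17..15 ctr xy [ 495. -296.]
  45 n40 zmax 82 l -30..24 ctr xy [ 500. -282.]
  60 n35 zmax 84 l -22..15 ctr xy [ 505. -268.]
  75 n34 zmax 86 l -18..15 ctr xy [ 511. -254.]
  90 n15 zmax 89 l -14..12 ctr xy [ 516. -240.]
bar 473 [553.29961541  67.75577808] [0.2251577  0.97432233] 1.3436914348032458 z [64.24883799 78.4039535  91.93782379] s -61.31011802193699 58.80055902101604 l -50.519640086928014 45.16089688075272
  -60 n28 zmax 90 l -24..21 ctr xy [540.   9.]
  -45 n70 zmax 92 l -48..43 ctr xy [543.  24.]
  -30 n72 zmax 94 l -49..43 ctr xy [547.  
[... 963 characters left out ...]
78 l -14..15 ctr xy [ 514. -256.]
bar 668 [562.95660039  77.71606676] [0.31202832 0.9500728 ] 1.2534691262917288 z [61.4832074  78.82305928 87.2989959 ] s -73.44789807880747 100.4251142551952 l -156.7723301877966 56.28166736157989
  -75 n13 zmax 81 l -17..13 ctr xy [540.   6.]
  -60 n33 zmax 87 l -25..45 ctr xy [544.  21.]
  -45 n145 zmax 88 l -45..49 ctr xy [549.  35.]
  -30 n51 zmax 86 l -43..16 ctr xy [554.  49.]
  -15 n57 zmax 84 l -20..20 ctr xy [558.  63.]
  0 n53 zmax 83 l -19..19 ctr xy [563.  78.]
  15 n37 zmax 83 l -16..23 ctr xy [568.  92.]
  30 n104 zmax 88 l -38..55 ctr xy [572. 106.]
  45 n169 zmax 87 l -38..56 ctr xy [577. 120.]
  90 n4 zmax 107 l -157..-153 ctr xy [591. 163.]
```

```bash
python3 -m crank '[[100,50,-8,0,0,0,-0.13],[100,100,-16,0,0,0,-0.26],[100,150,-24,0,0,0,-0.39],[100,200,-32,0,0,0,-0.52],[100,250,-40,0,0,0,-0.65],[100,290,-47,0,0,0,-0.79],[100,306,-49,0,0,0,-0.79],[100,306,-49,0,0,0,-0.79]]'
python3 - <<'E'
from h import *
from cell import manip,optics
c=optics.calibration("wrist");p,d=optics.camera("wrist")
cv2.imwrite("pics/w1.png",p[:,:,::-1]);np.savez("w1.npz",p=p,d=d,K=c["camera_matrix"],R=c["R"],t=c["t"])
print(-c["R"].T@c["t"],c["R"],c["camera_matrix"][0])
E
```

```text
clock: 0.9
eef_pos: [485.7, -330.1, 204.9]
eef_rot: [-3.141, -0.0, 1.214]
wrist_force: [-0.3, -0.0, 0.2]
finger_gap: 94.3
finger_force: 0.0
[ 515.1572445  -252.13521776  384.88148284] [[ 9.37226122e-01 -3.48722230e-01  5.15701416e-05]
 [-3.34017504e-01 -8.97663178e-01  2.87459780e-01]
 [-1.00197323e-01 -2.69432040e-01 -9.57792708e-01]] [329.92882718   0.         323.06822679]
```

View pics/w1.png

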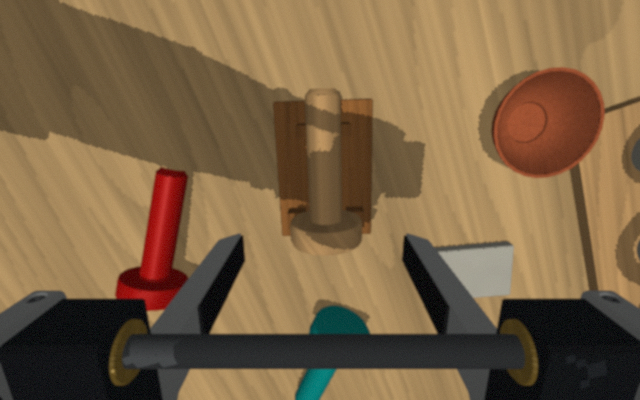

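The wrist view shows the wooden rammer with its tip at (322,90), shaft centre near (325,150) and handle at (326,230). The red and turquoise ones are clear of it.

```bash
cat >> h.py <<'E'
def prof(P,m,u,lo,hi,st=10):
    s=(P[:,:2]-m)@u;l=(P[:,:2]-m)@[-u[1],u[0]]
    for b in np.arange(lo,hi,st):
        q=(s>=b)&(s<b+st)
        if q.sum()>2:
            a,c=np.percentile(l[q],[1,99]);print("s%d n%d ztop %.1f l %.1f..%.1f mid %.1f"%(b,q.sum(),np.percentile(P[q,2],98),a,c,(a+c)/2))
E
python3 - <<'E'
from h import *
z=np.load("w1.npz");W=cloud(z["d"],z["K"],z["R"],z["t"]);W[z["d"]==0]=np.nan
print("table",np.nanmedian(W[20:60,350:450,2]))
P=W[75:262,280:375].reshape(-1,3);P=P[(P[:,2]>50)&(P[:,2]<110)]
u=np.array([np.cos(1.2125),np.sin(1.2125)]);m=np.array([484.6,-331.])
prof(P,m,u,-70,110)
E
```

```text
table 0.7395380791853896
s-60 n521 ztop 96.8 l -40.4..30.9 mid -4.7
s-50 n683 ztop 97.1 l -40.6..31.6 mid -4.5
s-40 n1235 ztop 96.1 l -39.8..30.4 mid -4.7
s-30 n305 ztop 76.0 l -20.8..12.2 mid -4.3
s-20 n306 ztop 76.3 l -19.4..13.2 mid -3.1
s-10 n325 ztop 76.1 l -19.3..13.1 mid -3.1
s0 n323 ztop 76.1 l -19.1..13.0 mid -3.1
s10 n341 ztop 76.5 l -19.0..13.9 mid -2.5
s20 n345 ztop 76.0 l -18.8..13.7 mid -2.5
s30 n362 ztop 76.3 l -18.7..14.7 mid -2.0
s40 n375 ztop 76.2 l -18.6..14.5 mid -2.0
s50 n375 ztop 76.3 l -17.3..15.3 mid -1.0
s60 n383 ztop 76.4 l -17.1..15.2 mid -0.9
s70 n390 ztop 76.4 l -16.9..15.1 mid -0.9
s80 n420 ztop 76.1 l -16.8..15.9 mid -0.4
s90 n174 ztop 73.9 l -14.8..13.3 mid -0.7
```

Refined grip: (487.5, -332.1), yaw 1.245, axis about 58 mm high. The shaft measures 33 mm wide and the handle 71–72 mm, which matches the description. I'll grasp about 6 mm behind the balance point.

```bash
python3 -m crank '[[100,-7,2.4,40,0,0,-0.03],[100,-7,2.4,80,0,0,-0.03],[100,-7,2.4,120,0,0,-0.03],[100,-7,2.4,150,0,0,-0.03],[100,-7,2.4,165,0,0,-0.03],[100,-7,2.4,165,0,0,-0.03],[0,-7,2.4,165,0,0,-0.03],[0,-7,2.4,165,0,0,-0.03],[0,-7,2.4,165,0,0,-0.03],[0,-7,2.4,165,0,0,-0.03]]' 50
python3 -m crank '[[0,0,0,0,0,0,0],[0,0,0,0,0,0,0]]'
```

```text
clock: 1.95
eef_pos: [484.7, -338.9, 41.3]
eef_rot: [3.14, 0.0, 1.243]
wrist_force: [0.6, -0.1, 0.8]
finger_gap: 65.7
finger_force: 0.0
clock: 2.15
eef_pos: [484.5, -338.7, 40.6]
eef_rot: [3.141, 0.0, 1.243]
wrist_force: [0.2, -0.1, -0.5]
finger_gap: 49.3
finger_force: 0.0
```

```bash
python3 -m crank '[[0,0,0,0,0,0,0],[0,0,0,0,0,0,0],[0,0,0,0,0,0,0],[0,0,0,0,0,0,0]]'
python3 -m crank '[[0,0,0,-15,0,0,0],[0,0,0,-40,0,0,0],[0,0,0,-70,0,0,0],[0,0,0,-100,0,0,0],[0,0,0,-100,0,0,0]]'
```

```text
clock: 2.55
eef_pos: [484.4, -338.7, 40.4]
eef_rot: [-3.141, -0.0, 1.243]
wrist_force: [0.9, 0.4, -0.6]
finger_gap: 32.9
finger_force: 50.0
clock: 3.05
eef_pos: [485.8, -339.8, 145.7]
eef_rot: [3.135, 0.002, 1.243]
wrist_force: [-0.3, -0.1, -1.9]
finger_gap: 33.3
finger_force: 50.0
```

```bash
python3 -m crank '[[0,40,-17,-40,0,0,0],[0,80,-34,-80,0,0,0],[0,125,-52,-100,0,0,0],[0,170,-71,-100,0,0,0],[0,215,-90,-100,0,0,0],[0,260,-109,-100,0,0,0],[0,305,-128,-100,0,0,0],[0,330,-139,-100,0,0,0],[0,340,-143,-100,0,0,0],[0,340,-143,-100,0,0,0]]'
python3 -m crank '[[0,0,0,0,0,0,0],[0,0,0,0,0,0,0]]'
python3 - <<'E'
from h import *
from cell import manip,optics
c=optics.calibration("wrist");p,d=optics.camera("wrist");s=manip.read_state()
cv2.imwrite("pics/w2.png",p[:,:,::-1]);np.savez("w2.npz",p=p,d=d,K=c["camera_matrix"],R=c["R"],t=c["t"],pos=s["eef_pos"],rot=s["eef_rot"])
E
```

```text
clock: 4.05
eef_pos: [458.3, 30.2, 240.4]
eef_rot: [-3.141, 0.0, 1.245]
wrist_force: [-0.5, -1.2, -1.0]
finger_gap: 33.2
finger_force: 50.0
clock: 4.25
eef_pos: [458.7, 28.0, 240.3]
eef_rot: [-3.141, 0.0, 1.241]
wrist_force: [0.2, -0.4, -1.6]
finger_gap: 33.0
finger_force: 50.0
```

View pics/w2.png

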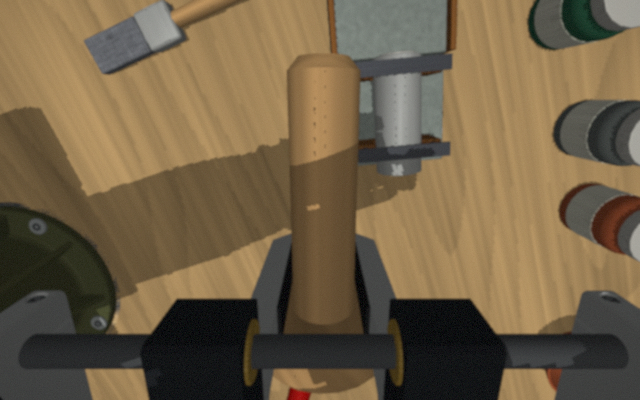

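The wrist view shows the barrel at columns 373–422, with its entry end at row ~177 and its exit at row ~52. The held rammer's tip is at (323,60).

```bash
python3 - <<'E'
from h import *
z=np.load("w2.npz");W=cloud(z["d"],z["K"],z["R"],z["t"]);W[z["d"]==0]=np.nan
print("table",np.nanmedian(W[200:240,430:520,2]))
P=W[40:185,355:450].reshape(-1,3);P=P[(P[:,2]>62)&(P[:,2]<95)]
m=np.array([553.,68.])
Q=P
u=np.array([np.cos(1.245),np.sin(1.245)])
s=(Q[:,:2]-m)@u;l=(Q[:,:2]-m)@[-u[1],u[0]]
print("barrel s range",np.percentile(s,[.2,99.8]));prof(P,m,u,-75,75)
# ridge: edges via height: fit shaft axis
pos=z["pos"];Rt=Ro.from_euler("xyz",z["rot"]).as_matrix()
T=(W.reshape(-1,3)-pos)@Rt; T=T.reshape(400,640,3)[45:240,280:362].reshape(-1,3)
T=T[abs(T[:,2]+19)<45]
print("rammer in tool frame: x max",np.nanpercentile(T[:,0],[99,99.9]))
for b in range(10,105,10):
    q=(T[:,0]>=b)&(T[:,0]<b+10)
    a,c=np.percentile(T[q,1],[1,99]);print(b,"y %.1f..%.1f mid %.1f ztop %.1f"%(a,c,(a+c)/2,np.percentile(T[q,2],2)))
E
```

```text
table 0.8491524267575252
barrel s range [-61.24262701  60.20996345]
s-65 n228 ztop 80.6 l -30.7..14.2 mid -8.2
s-55 n409 ztop 84.0 l -30.3..37.1 mid 3.4
s-45 n729 ztop 84.9 l -51.4..39.1 mid -6.1
s-35 n764 ztop 84.9 l -51.7..36.3 mid -7.7
s-25 n434 ztop 81.1 l -27.7..17.4 mid -5.1
s-15 n445 ztop 81.0 l -27.0..18.7 mid -4.1
s-5 n444 ztop 80.6 l -26.2..19.3 mid -3.5
s5 n489 ztop 80.9 l -25.4..20.1 mid -2.6
s15 n455 ztop 80.7 l -24.7..21.2 mid -1.7
s25 n500 ztop 80.7 l -23.7..21.8 mid -0.9
s35 n793 ztop 84.9 l -41.0..39.5 mid -0.8
s45 n902 ztop 85.1 l -43.4..42.6 mid -0.4
s55 n258 ztop 84.5 l -42.1..22.5 mid -9.8
rammer in tool frame: x max [101.24824195 102.24553201]
10 y -15.7..16.8 mid 0.6 ztop -35.0
20 y -15.6..16.6 mid 0.5 ztop -35.6
30 y -15.5..16.6 mid 0.5 ztop -35.7
40 y -15.8..16.8 mid 0.5 ztop -35.7
50 y -15.6..16.6 mid 0.5 ztop -35.7
60 y -15.7..16.7 mid 0.5 ztop -35.6
70 y -15.6..16.7 mid 0.6 ztop -35.7
80 y -15.6..16.6 mid 0.5 ztop -35.8
90 y -15.4..16.3 mid 0.4 ztop -35.5
100 y -11.6..12.5 mid 0.4 ztop -31.5
```

Barrel mouth is at about (541.4, 7.5), yaw 1.330, with its top at z ≈ 80, which matches the given size. The rammer is held straight: its axis is at tool z −18.7, y +0.5, with the tip at x = 101.5. I'll go to a pre-insert pose with the tip 40 mm in front of the entry.

```bash
python3 -m crank '[[0,-40,30,0,0,0,-0.04],[0,-80,60,-0,0,0,-0.08],[0,-120,90,30,0,0,-0.087],[0,-133.6,97,70,0,0,-0.087],[0,-133.6,97,110,0,0,-0.087],[0,-133.6,97,150,0,0,-0.087],[0,-133.6,97,185,0,0,-0.087],[0,-133.6,97,200,0,0,-0.087],[0,-133.6,97,204,0,0,-0.087],[0,-133.6,97,204,0,0,-0.087]]'
python3 -m crank '[[0,0,0,0,0,0,0],[0,0,0,0,0,0,0],[0,0,0,0,0,0,0]]'
python3 - <<'E'
from h import *
from cell import manip,optics
c=optics.calibration("wrist");s=manip.read_state();p,d=optics.camera("wrist")
cv2.imwrite("pics/w3.png",p[:,:,::-1]);np.savez("w3.npz",p=p,d=d,K=c["camera_matrix"],R=c["R"],t=c["t"])
W=cloud(d,c["camera_matrix"],c["R"],c["t"]);Rt=Ro.from_euler("xyz",s["eef_rot"]).as_matrix()
print(s["eef_pos"],s["eef_rot"])
T=(W-s["eef_pos"])@Rt;T[d==0]=np.nan
T=T[:260].reshape(-1,3);T=T[(T[:,2]<0)&(T[:,2]>-48)&(abs(T[:,1])<70)]
for b in range(30,240,10):
    q=(T[:,0]>=b)&(T[:,0]<b+10)
    if q.sum()>5:
        a,e=np.percentile(T[q,1],[1,99]);print(b,q.sum(),"y %.1f..%.1f mid %.1f ztop %.1f"%(a,e,(a+e)/2,np.percentile(T[q,2],2)))
E
```

```text
clock: 5.3
eef_pos: [507.3, -129.2, 36.5]
eef_rot: [-3.141, -0.0, 1.329]
wrist_force: [0.1, -0.4, -1.1]
finger_gap: 32.9
finger_force: 50.0
clock: 5.6
eef_pos: [507.7, -128.7, 37.3]
eef_rot: [3.14, 0.0, 1.33]
wrist_force: [0.2, 0.3, -1.7]
finger_gap: 33.3
finger_force: 50.0
[ 507.73602045 -128.66887068   37.26650975] [3.14021401e+00 9.20004948e-05 1.32973670e+00]
30 1306 y -15.6..16.6 mid 0.5 ztop -35.6
40 1402 y -15.9..16.7 mid 0.4 ztop -35.6
50 1485 y -15.7..16.5 mid 0.4 ztop -35.6
60 1573 y -15.7..16.7 mid 0.5 ztop -35.6
70 1678 y -15.7..16.5 mid 0.4 ztop -35.7
80 1729 y -15.7..16.4 mid 0.4 ztop -35.7
90 1739 y -15.5..16.2 mid 0.4 ztop -35.4
100 297 y -11.3..12.4 mid 0.5 ztop -31.5
```

View pics/w3.png

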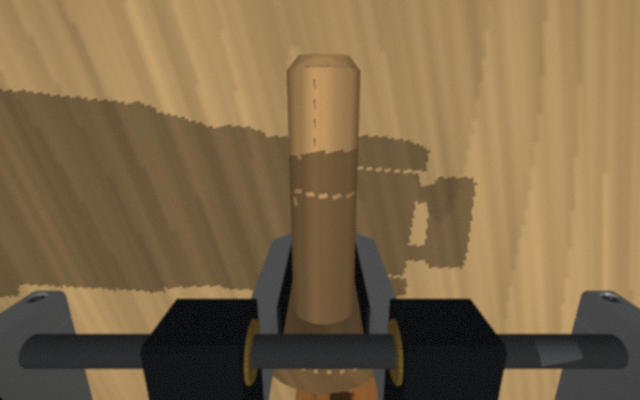

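The view shows the rammer straight, with its tip at (323,58) and the barrel not in view yet. I'll advance 30 mm and measure the barrel against the rammer.

```bash
python3 -m crank '[[0,15,0,0,0,0,0],[0,30,0,0,0,0,0],[0,30,0,0,0,0,0],[0,30,0,0,0,0,0]]'
python3 - <<'E'
from h import *
from cell import manip,optics
c=optics.calibration("wrist");s=manip.read_state();p,d=optics.camera("wrist")
cv2.imwrite("pics/w4.png",p[:,:,::-1])
W=cloud(d,c["camera_matrix"],c["R"],c["t"]);Rt=Ro.from_euler("xyz",s["eef_rot"]).as_matrix()
print(s["eef_pos"],s["eef_rot"])
T=(W-s["eef_pos"])@Rt;T[d==0]=np.nan
T=T[:260].reshape(-1,3);T=T[(T[:,2]<-20)&(T[:,2]>-48)&(abs(T[:,1])<70)]
for b in range(90,150,4):
    q=(T[:,0]>=b)&(T[:,0]<b+4)
    if q.sum()>5:
        a,e=np.percentile(T[q,1],[1,99]);print(b,q.sum(),"y %.1f..%.1f mid %.1f ztop %.1f"%(a,e,(a+e)/2,np.percentile(T[q,2],2)))
E
```

```text
clock: 6.05
eef_pos: [514.7, -98.7, 36.5]
eef_rot: [3.142, 0.0, 1.331]
wrist_force: [0.1, -1.1, -1.7]
finger_gap: 33.2
finger_force: 50.0
[514.67205325 -98.65033744  36.46136814] [3.14157876e+00 5.29695044e-05 1.33124881e+00]
90 757 y -16.0..16.8 mid 0.4 ztop -35.6
94 700 y -15.3..16.1 mid 0.4 ztop -35.3
98 528 y -12.6..13.3 mid 0.4 ztop -33.3
102 42 y -10.2..10.9 mid 0.4 ztop -30.8
106 519 y -22.1..23.6 mid 0.8 ztop -43.9
110 1314 y -22.3..23.6 mid 0.7 ztop -44.2
114 1336 y -22.0..23.4 mid 0.7 ztop -44.3
118 507 y -22.9..24.5 mid 0.8 ztop -43.3
122 9 y -22.9..20.0 mid -1.4 ztop -28.2
```

View pics/w4.png

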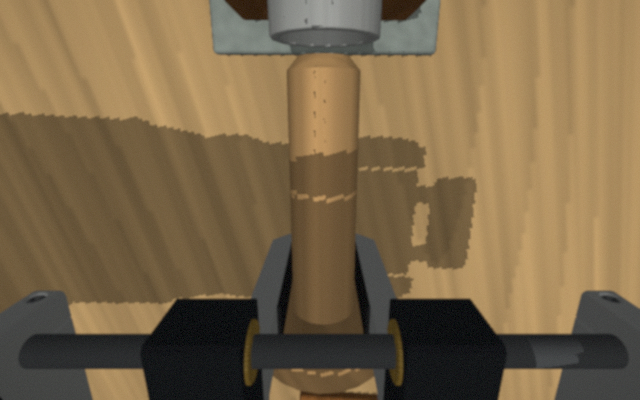

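The barrel end is straight ahead of the tip: lateral error is 0.3 mm and the rammer sits about 1 mm low. I'll correct that and insert in steps.

```bash
python3 -m crank '[[0,0,0.3,-1,0,0,0],[0,5,0.3,-1,0,0,0],[0,12,0.3,-1,0,0,0],[0,20,0.3,-1,0,0,0],[0,28,0.3,-1,0,0,0],[0,35,0.3,-1,0,0,0],[0,35,0.3,-1,0,0,0]]'
python3 -m crank '[[0,6,0,0,0,0,0],[0,12,0,0,0,0,0],[0,18,0,0,0,0,0],[0,18,0,0,0,0,0]]'
```

```text
clock: 6.8
eef_pos: [523.4, -64.5, 37.4]
eef_rot: [3.142, -0.0, 1.331]
wrist_force: [1.2, 0.4, -1.6]
finger_gap: 32.9
finger_force: 50.0
clock: 7.2
eef_pos: [527.6, -47.3, 37.5]
eef_rot: [3.142, -0.0, 1.33]
wrist_force: [-0.3, -0.0, -1.2]
finger_gap: 33.0
finger_force: 50.0
```

```bash
python3 -m crank '[[0,5,0,0,0,0,0],[0,10,0,0,0,0,0],[0,15,0,0,0,0,0],[0,20,0,0,0,0,0],[0,20,0,0,0,0,0]]'
python3 -m crank '[[0,4,0,0,0,0,0],[0,8,0,0,0,0,0],[0,12,0,0,0,0,0],[0,12,0,0,0,0,0]]'
```

```text
clock: 7.7
eef_pos: [532.3, -28.3, 37.4]
eef_rot: [-3.142, 0.0, 1.33]
wrist_force: [-0.3, -0.5, -0.8]
finger_gap: 33.2
finger_force: 50.0
clock: 8.1
eef_pos: [535.1, -17.0, 37.4]
eef_rot: [-3.141, 0.0, 1.33]
wrist_force: [-0.4, -1.0, -1.9]
finger_gap: 33.3
finger_force: 50.0
```

```bash
python3 -m crank '[[0,3,0,0,0,0,0],[0,6,0,0,0,0,0]]'
python3 - <<'E'
from h import *
from cell import manip,optics
o=[]
p,d=optics.camera("wrist");o.append(cv2.resize(p,(480,300)))
p,d=optics.camera("scene");o.append(cv2.resize(p[170:280,290:420],(355,300),interpolation=cv2.INTER_CUBIC)[:, :310])
cv2.imwrite("pics/m5.png",np.hstack(o)[:,:,::-1]);print(manip.read_state()["eef_pos"],manip.read_state()["wrist_force"])
E
```

```text
clock: 8.3
eef_pos: [536.3, -12.2, 37.4]
eef_rot: [-3.141, 0.002, 1.33]
wrist_force: [-3.8, -13.3, -1.1]
finger_gap: 32.7
finger_force: 50.0
[536.46578369 -11.27371169  37.41580216] [-0.3164213  -3.15874746 -1.75432396]
```

View pics/m5.png

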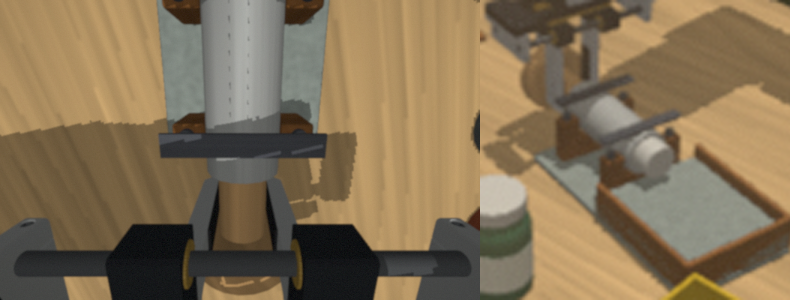

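The scene crop shows the white follower coming out at the barrel's exit (655,160). The moving force was 14 N, so the rammer is driving it, and it is now about 82 mm deep. I'll let go, lift and go behind the handle.

```bash
python3 -m crank '[[100,0,0,0,0,0,0],[100,0,0,0,0,0,0],[100,0,0,0,0,0,0],[100,0,0,0,0,0,0],[100,0,0,0,0,0,0],[100,0,0,0,0,0,0],[100,0,0,0,0,0,0],[100,0,0,0,0,0,0]]'
python3 -m crank '[[100,0,0,-30,0,0,0],[100,0,0,-70,0,0,0],[100,0,0,-110,0,0,0],[0,-40,0,-110,0,0,0],[0,-80,0,-110,0,0,0],[0,-95,0,-110,0,0,0],[0,-95,0,-110,0,0,0],[0,-95,0,-110,0,0,0],[0,-95,0,-110,0,0,0],[0,-95,0,-110,0,0,0]]'
```

```text
clock: 9.2
eef_pos: [536.5, -11.1, 37.4]
eef_rot: [-3.142, 0.0, 1.33]
wrist_force: [0.4, -1.2, -0.1]
finger_gap: 92.5
finger_force: 0.0
clock: 10.2
eef_pos: [514.1, -102.3, 147.3]
eef_rot: [-3.141, -0.0, 1.331]
wrist_force: [-0.8, -0.5, -0.2]
finger_gap: 41.4
finger_force: 0.0
```

```bash
python3 -m crank '[[0,0,0,0,0,0,0],[0,0,0,0,0,0,0],[0,0,0,0,0,0,0],[0,0,0,0,0,0,0],[0,0,0,0,0,0,0],[0,0,0,0,0,0,0],[0,0,0,0,0,0,0]]'
cat > look.py <<'E'
from h import *
from cell import manip,optics
import sys
c=optics.calibration("wrist");s=manip.read_state();p,d=optics.camera("wrist")
W=cloud(d,c["camera_matrix"],c["R"],c["t"]);Rt=Ro.from_euler("xyz",s["eef_rot"]).as_matrix()
T=(W-s["eef_pos"])@Rt;T[d==0]=np.nan
q,_=optics.camera("scene")
cv2.imwrite(sys.argv[1],np.hstack([cv2.resize(p,(480,300)),cv2.resize(q[170:280,290:420],(355,300),interpolation=cv2.INTER_CUBIC)[:,:310]])[:,:,::-1])
print(s["eef_pos"],s["finger_gap"])
T=T.reshape(-1,3);h=s["eef_pos"][2]-T[:,2];T=np.c_[T,h];T=T[(h>25)&(h<100)&(abs(T[:,1])<60)]
for b in range(-20,160,5):
    k=(T[:,0]>=b)&(T[:,0]<b+5)
    if k.sum()>8:
        a,e=np.percentile(T[k,1],[1,99]);print(b,k.sum(),"y %.1f..%.1f mid %.1f top %.1f"%(a,e,(a+e)/2,np.percentile(T[k,3],98)))
E
python3 look.py pics/m6.png
```

```text
clock: 10.9
eef_pos: [513.9, -103.4, 147.4]
eef_rot: [-3.142, -0.0, 1.33]
wrist_force: [-0.1, -0.0, -0.8]
finger_gap: 0.6
finger_force: 0.0
[ 513.85065522 -103.36122358  147.42653213] 0.5848319210365123
35 70 y -20.7..24.5 mid 1.9 top 83.5
40 540 y -33.5..34.7 mid 0.6 top 84.7
45 580 y -35.6..35.9 mid 0.2 top 85.1
50 595 y -35.3..35.7 mid 0.2 top 85.7
55 615 y -34.8..35.3 mid 0.3 top 86.0
60 801 y -34.8..36.0 mid 0.6 top 85.3
65 488 y -33.6..33.7 mid 0.1 top 66.0
70 269 y -15.8..17.3 mid 0.7 top 66.5
75 270 y -15.7..17.1 mid 0.7 top 67.0
80 292 y -15.6..16.9 mid 0.7 top 67.6
85 293 y -15.5..16.8 mid 0.7 top 68.0
90 291 y -15.4..16.5 mid 0.6 top 68.4
95 299 y -15.3..17.3 mid 1.0 top 68.9
100 322 y -16.2..17.2 mid 0.5 top 69.4
105 323 y -15.9..17.1 mid 0.6 top 69.8
110 497 y -21.7..23.0 mid 0.7 top 79.8
115 514 y -22.7..23.8 mid 0.5 top 80.8
120 517 y -22.6..24.9 mid 1.1 top 80.6
125 524 y -22.6..24.7 mid 1.0 top 80.7
130 1917 y -44.9..46.0 mid 0.6 top 84.7
135 1292 y -45.6..46.4 mid 0.4 top 84.9
140 1203 y -45.1..46.7 mid 0.8 top 84.8
145 286 y -45.5..46.4 mid 0.5 top 84.5
```

View pics/m6.png

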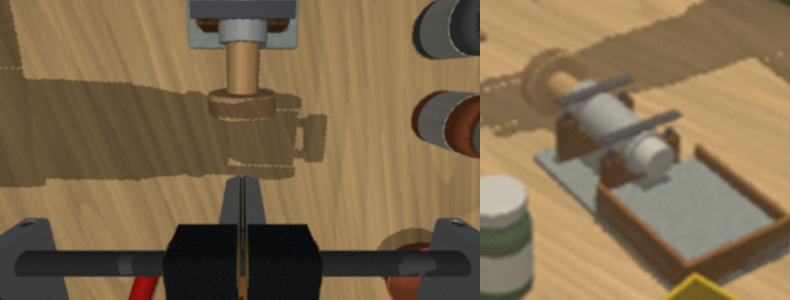

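The rammer sits in the bore with its handle sagged: top at 85 mm, rear face about 38 mm ahead of the tool, and a 45 mm gap to the entry. I'll lower the closed fingers behind the handle and push.

```bash
python3 -m crank '[[0,0,0.5,40,0,0,0],[0,0,0.5,80,0,0,0],[0,0,0.5,104,0,0,0],[0,0,0.5,106,0,0,0],[0,0,0.5,106,0,0,0],[0,10,0.5,106,0,0,0],[0,18,0.5,106,0,0,0],[0,24,0.5,106,0,0,0],[0,30,0.5,106,0,0,0]]'
python3 -m crank '[[0,4,0,0,0,0,0],[0,8,0,0,0,0,0],[0,12,0,0,0,0,0],[0,16,0,0,0,0,0],[0,20,0,0,0,0,0]]'
```

```text
clock: 11.9
eef_pos: [521.9, -73.7, 42.1]
eef_rot: [3.141, 0.0, 1.33]
wrist_force: [-3.8, -17.6, 6.3]
finger_gap: 0.7
finger_force: 9.3
clock: 12.4
eef_pos: [526.4, -54.5, 41.5]
eef_rot: [-3.142, -0.0, 1.33]
wrist_force: [-1.3, -2.3, 2.0]
finger_gap: 0.0
finger_force: 1.1
```

```bash
python3 -m crank '[[0,4,0,0,0,0,0],[0,8,0,0,0,0,0],[0,12,0,0,0,0,0],[0,15,0,0,0,0,0],[0,15,0,0,0,0,0]]'
python3 look.py pics/m7.png
```

```text
clock: 12.9
eef_pos: [529.8, -39.8, 41.3]
eef_rot: [-3.141, -0.0, 1.33]
wrist_force: [-0.1, -0.5, -0.7]
finger_gap: 0.4
finger_force: 0.0
[529.84480702 -39.80348571  41.3263644 ] 0.3738791525102676
-10 17 y 0.2..0.7 mid 0.5 top 92.3
-5 24 y 0.2..0.7 mid 0.5 top 91.1
0 21 y 0.2..0.7 mid 0.5 top 89.5
5 1049 y -11.8..12.8 mid 0.5 top 99.6
10 989 y -32.7..32.1 mid -0.3 top 88.9
15 1325 y -34.1..35.1 mid 0.5 top 89.3
20 1358 y -34.2..35.2 mid 0.5 top 89.5
25 1429 y -34.0..35.2 mid 0.6 top 89.8
30 3055 y -34.5..35.2 mid 0.4 top 89.2
35 2133 y -34.2..34.4 mid 0.1 top 72.3
40 626 y -16.2..16.6 mid 0.2 top 69.8
45 348 y -21.7..22.0 mid 0.2 top 80.3
50 1055 y -22.7..22.9 mid 0.1 top 80.7
55 1072 y -23.1..22.6 mid -0.3 top 80.8
60 1101 y -22.7..22.8 mid 0.1 top 80.7
65 2078 y -45.7..46.2 mid 0.2 top 84.7
70 2786 y -45.9..46.2 mid 0.2 top 84.7
75 2962 y -45.8..46.3 mid 0.2 top 84.7
80 1854 y -44.1..44.3 mid 0.1 top 84.2
85 1283 y -22.7..22.7 mid 0.0 top 80.8
90 1331 y -23.0..22.7 mid -0.1 top 80.7
95 1376 y -22.8..22.9 mid 0.1 top 80.7
100 1434 y -23.1..22.8 mid -0.2 top 80.8
105 1469 y -22.9..22.8 mid -0.0 top 80.8
110 1518 y -23.0..22.8 mid -0.1 top 80.7
115 1539 y -23.1..22.9 mid -0.1 top 80.8
120 275 y -23.7..24.4 mid 0.4 top 77.8
```

View pics/m7.png

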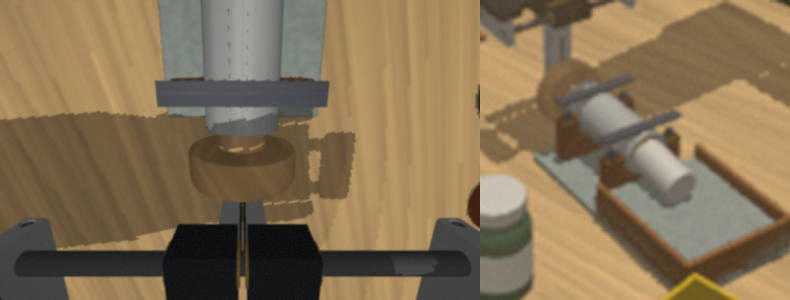

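The follower now sticks well out over the tray (675,180), and the handle is about 10 mm from the entry. I'll keep pushing gently until it touches.

```bash
python3 -m crank '[[0,3,0,0,0,0,0],[0,6,0,0,0,0,0],[0,8,0,0,0,0,0],[0,9,0,0,0,0,0]]'
python3 -m crank '[[0,1,0,0,0,0,0],[0,2,0,0,0,0,0]]'
```

```text
clock: 13.4
eef_pos: [532.1, -31.5, 41.5]
eef_rot: [3.141, 0.0, 1.33]
wrist_force: [-0.8, -2.6, 2.1]
finger_gap: 0.3
finger_force: 1.2
clock: 13.6
eef_pos: [532.5, -29.6, 41.5]
eef_rot: [3.142, 0.0, 1.33]
wrist_force: [-0.5, -1.8, 2.0]
finger_gap: 0.6
finger_force: 1.2
```

```bash
python3 -m crank '[[0,1,0,0,0,0,0],[0,1,0,0,0,0,0]]'
```

```text
clock: 13.8
eef_pos: [532.7, -28.5, 41.4]
eef_rot: [-3.141, -0.0, 1.33]
wrist_force: [-0.6, -1.1, 0.9]
finger_gap: 0.6
finger_force: 0.4
```

```bash
for i in 1 2 3; do python3 -m crank '[[0,0.5,0,0,0,0,0],[0,1,0,0,0,0,0]]' | grep -E "eef_pos|wrist"; done
```

```text
eef_pos: [532.9, -27.9, 41.5]
wrist_force: [-1.8, -6.6, 2.7]
eef_pos: [533.0, -27.7, 41.5]
wrist_force: [-2.4, -13.9, 4.7]
eef_pos: [533.1, -27.6, 41.6]
wrist_force: [-6.7, -22.2, 5.5]
```

The force is rising while the position has stopped, so the handle is against the barrel. I'll back off, lift and check.

```bash
python3 -m crank '[[0,-3,0,0,0,0,0],[0,-15,0,0,0,0,0],[0,-40,0,0,0,0,0],[0,-50,0,-40,0,0,0],[0,-50,0,-80,0,0,0],[0,-50,0,-110,0,0,0],[0,-50,0,-110,0,0,0],[0,-50,0,-110,0,0,0]]'
python3 look.py pics/m8.png
```

```text
clock: 15.2
eef_pos: [521.4, -74.5, 151.4]
eef_rot: [3.141, -0.0, 1.33]
wrist_force: [-1.0, -0.7, -0.2]
finger_gap: 0.5
finger_force: 0.0
[521.35485257 -74.54969343 151.35731907] 0.4635196304964382
55 293 y -32.8..33.2 mid 0.2 top 88.9
60 613 y -35.7..35.3 mid -0.2 top 89.9
65 637 y -35.4..35.8 mid 0.2 top 90.1
70 669 y -35.4..35.9 mid 0.2 top 90.4
75 663 y -34.4..35.2 mid 0.4 top 90.4
80 587 y -34.7..34.9 mid 0.1 top 89.0
85 426 y -23.1..23.5 mid 0.2 top 80.7
90 460 y -22.9..23.3 mid 0.2 top 80.9
95 447 y -23.3..24.5 mid 0.6 top 80.7
100 1158 y -45.0..45.5 mid 0.3 top 84.6
105 1070 y -45.9..46.4 mid 0.2 top 84.9
110 1018 y -45.7..46.1 mid 0.2 top 84.8
115 558 y -44.0..45.7 mid 0.9 top 84.4
120 490 y -22.9..24.5 mid 0.8 top 80.8
125 513 y -23.6..24.3 mid 0.3 top 80.7
130 518 y -23.5..24.1 mid 0.3 top 80.7
135 515 y -23.4..23.7 mid 0.2 top 80.9
140 529 y -23.2..23.5 mid 0.2 top 80.7
145 414 y -23.0..24.5 mid 0.7 top 80.5
150 33 y -23.9..24.6 mid 0.4 top 70.5
```

View pics/m8.png

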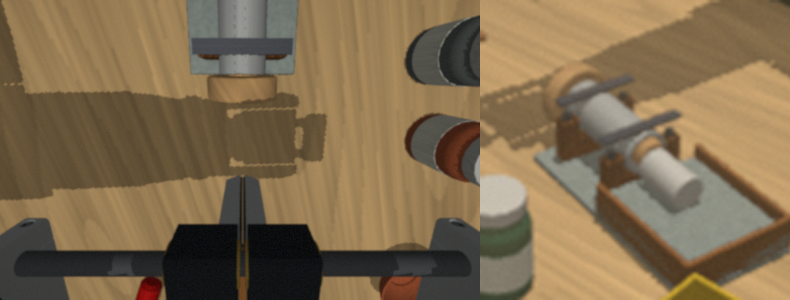

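The last view shows the handle flush against the barrel entry (242,85), with no shaft visible. On the far side the rammer tip shows past the exit (647,150), and the follower lies on the tray floor (675,180). Nothing is touching the robot.

```bash
python3 -c "
from cell import manip
print(manip.sign_off())"
```

```text
the job is handed in; nothing more can be done
None
```

The job is handed in at about 15 s of the 61 s allowed: the wooden rammer drove the follower out onto the catch tray and is left fully home, with its handle against the barrel.

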